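Lock the sanding-jig fence with its ratchet lever

ROBOT

A 7-joint arm with a two-finger parallel gripper is mounted at the origin on the work surface. World frame = base frame: x ahead of the robot, y to its left, z up, the work surface at z = 0. Lengths are in m, angles in rad, forces in N, time in s.
With the tool pointing down it reaches from about 0.35 to 0.9 m from the base axis. Payload 8.1 kg.
Tool frame: the origin (TCP) lies at the centre of the arm's flange, where the gripper is bolted on; the fingertips stand 178 mm ahead of it and the grasp point (between the pads) lies 159 mm ahead of it; z points along the fingers, y is the line along which they close (so a half turn about z gives the same grasp; the last joint's range is limited). The gripper opens to 92 mm and grips with 3 to 60 N. Pads are 19 mm wide; open, the fingers measure 130 mm over their backs; the gripper's body (75 mm by 190 mm) begins 47 mm behind the grasp point.
Start: joints at [-0.103, 0.434, 0.025, 1.573, -0.012, 1.134, -0.075], TCP at [0.625, -0, 0.405] pointing down, gripper open.
Joint ranges: [-2.62, 2.62], [-0.44, 2.09], [-1.27, 1.32], [0.08, 2.57], [-1.32, 4.46], [0.12, 2], [-2.74, 2.74]. Speed limits (rad/s): [2.22, 2.22, 3.01, 3.01, 3.14, 3.14, 3.14].

INTERFACE

Orientations are given as a rotation vector (axis times angle).
In Python, from cell import arm gives the robot as it stands. The module is installed in compiled form; this text tells all that it offers.
- The arm moves only by the shell command python3 -m inch 'ROWS' [FORCE]. ROWS is text: rows parted by semicolons, each of 5 numbers parted by spaces: the shift along the tool's x, y, z in m, then the turn about the tool's z in rad, then the finger opening in m, from 0 to 0.0918. In form: x y z roll fingers; .... A call has 1 to 5 rows; each row is the pose to reach, as a shift and turn from the pose commanded when the call began, along the tool's axes at that moment; what a row does not reach only later rows make up. A row lasts 1/10 s, in which the tool goes at most 50 mm and 8.59 degrees, less where a joint would pass 70% of its speed; a pose out of reach is approached as far as the arm can. A call with a gripper value outside its range is refused whole. The fingers move at their own pace and stop on an object; FORCE is the grip in N (left out, the last holds). Time passes only in rows, so rows that repeat a pose let the fingers close. It gives the time, the measured TCP pose, the force, the opening and the grip force at its end, in the units of the state.
- arm.observe(): the state, without advancing time (a new reading comes with each control period).
- arm.get_image(name): name is "scene" or "side" or "wrist"; returns the picture (400x640x3 uint8, red, green, blue); there is no depth.
- arm.get_calibration(name): a dict with "intrinsics" (3x3 intrinsics, pixels), "pose" (4x4, takes a point from camera to world coordinates). Camera axes: x right, y up, looking along -z (the intrinsics and any distortion apply to the point x, -y, -z); pixel columns grow to the right and rows downward; lengths in m; the calibration is good to about 2 mm. A picture is of the moment at which its call begins: read the wrist's pose just before it. get_calibration takes no time and is no camera call; for the wrist camera it gives the pose at the moment of the call.
- arm.sign_off(): hands the job in; it is judged then, once.
Trained networks look in the newest picture that a camera, given by its name, has taken for a name from the list of things; names that differ only in an ending like _2 or _b are one class to them, and where a whole thing is asked for, a point or a joint stands for the part that bears it (a point fixed in the world has none). Each returns a list of dicts, best first, with "conf" (0 to 1); they miss things now and then, are a little off and sometimes report something else, mostly with a low value. They report only what shows in the picture. A call takes as long as a camera call.
- arm.look_for(camera, query): "point" ([row, column] in pixels, amid what is visible of it).
- arm.silhouettes(camera, query): "region" (400x640 bool, what is visible of it) and "point" ([row, column] in pixels, amid what is visible of it).
- arm.place_of(camera, query): "point" ([row, column] in pixels: a listed point, or the origin of a listed thing).
The state is a dict: "clock": time; "joints": joint angles; "dq": joint speeds; "joint_efforts": joint torques, N m; "position": TCP position; "ee_rot": TCP orientation; "force": force on the tool from outside, world axes, zero at the start; "ft_torque": the same for the moment, N m; "width": opening from 0.0 (shut) to 1.0 (fully open); "gripper_force": force on a finger pad.
Only numpy, scipy, OpenCV 4.12 (cv2) and the standard library are available. Lean on these libraries where they do the work, as an engineer would, in place of code of your own. Each camera call takes 0.05 s, during which the arm holds its last target. There are 200 camera calls.

TASK

Push the fence gently up against the pine board until the board is nipped square between the fence and the two stop dogs, then lock the fence with its black ratchet lever, which tightens clockwise. The bracket's cheeks stop the lever short, so lift it off its serrations, swing it back, let it drop home and turn it again, until the nut is hand-tight (about 12 N of pull at the grip) and no tighter. Leave the lever dropped home, the board trapped, and the other things on the bench undisturbed.

Things in the scene. Friction and masses are not known exactly. Their poses are not given: they have to be found in the camera images.
- jig: Grey melamine base plate of the sanding jig, 340 (x) x 440 (y) x 18 mm thick, fixed to the bench. Origin at the centre of its underside; its +x points from the lever's side across the fence to the board and the stops, z up.
- fence (a joint): How far the fence has slid along the jig's +x, m: 0 fully back, 0.046 end of its track. It starts at 0.005 to 0.028, meets the board near 0.035 and is home, with the board on the stops, near 0.040. It slides stiffly (about 14 N), keeps square, and until it is locked a sideways drag on the lever along the track can pull it off again.
- push_left (a point): Point on the fence's back (-x) face, 110 mm to the jig's +y of the stud, 40 mm above the plate: a good spot to push along +x with shut fingers. The fence is a plywood face 340 mm long, 22 mm thick, its top 104 mm above the bench, its back 56 mm on +x of the stud. Axes as the jig's.
- push_right (a point): The same on the other side, 110 mm to the jig's -y of the stud. Between the two sits the fence's cast aluminium bracket: 94 mm wide, with two upright cheeks, at most 92 mm above the bench, reaching back to 28 mm on -x of the stud.
- fence_face (a point): Middle of the fence's front (+x) face, 10 mm above the plate, 78 mm on +x of the stud. Axes as the jig's.
- board_near (a point): Middle of the near long edge of the pine board, 10 mm above the plate: the edge that the fence is to press. The board is 95 (x) x 300 (y) x 22 mm, 0.3 kg, loose on the plate, a few mm short of the stops and a little askew at the start.
- board_far (a point): Middle of the far long edge of the same board, 10 mm above the plate, 95 mm from the near edge.
- stops (a point): Point half-way between the two low steel stop dogs (19 mm wide, 14 mm high, 200 mm apart), on the line that the board's far edge must touch, 10 mm above the plate.
- stud (a point): Point on the upright stud about which the lever and the nut turn, 64 mm above the plate (82 mm above the bench); it rides with the fence. Axes as the jig's.
- grip (a point): Centre of the lever's grip: a level black round bar 17 mm thick, 95 mm from the stud (the bar from 74 to 117 mm out, tip at 125 mm), 82 mm above the bench with the lever home, 1 to 2 mm less as the nut runs down. Its +x axis points from the grip to the stud. The neck from hub to bar is 14 mm thick; below the bar is 60 mm of free room.
- lever (a joint): Angle of the lever, rad, growing clockwise from above: the tightening sense. 0: it points straight back along the jig's -x. The cheeks stop it at -0.83 and +0.83. It starts between 0.2 and 0.83: too little swing left to tighten in one pull. Home on its serrations it carries the nut with it both ways (about 0.08 rad of play).
- lift (a joint): How far the lever is lifted, m. 0: home on its serrations (12 teeth, one every 0.52 rad). Lifting takes 4 to 7 N against a spring; the teeth are clear above 7 mm (end stop 12 mm) and then it swings without the nut. Its spring drops it once let loose; where tooth stands on tooth it stays 4 to 7 mm up until turned on by up to 0.26 rad. It may start so.
- shoe: Steel shoe, 38 mm wide, under the nut; the nut presses it on the plate. Origin on the stud axis at the plate's top. The stiff nut turns at 6 to 8 N of steady pull at the grip (95 mm out) and, after an unknown part of a turn, bites; from there the pull climbs by 0.6 to 0.9 N per 0.1 rad. Hand-tight is 11 to 14 N, 16 N is overtight. It holds where left.
- spare_dog: Bystander: steel bench dog standing on the plate's near left corner, 25 mm wide, 46 mm high; origin at its foot.
- pencil: Bystander: flat red carpenter's pencil lying on the plate's right side, 195 mm long, 13 mm wide, 8 mm thick; origin at its underside.
- offcut: Bystander: pine offcut 50 x 32 x 22 mm on the plate beside the board's left end; origin at its underside.
- sander: Bystander: orbital sander on the bench to the right, 125 mm pad, 116 mm high; origin under its pad.
- glue_jar: Bystander: glass jar on the bench to the left, 68 mm wide, 85 mm high; origin at its foot.
- scraper: Bystander: scraper lying on the bench to the right.
- hammer: Bystander: hammer lying on the bench to the left.

How it is judged:
On the way, in this order (a step that is already met when the one before it is completed fails the run):
1. the fence is up against the board and the board against the stop dogs (x of board_near in the frame of fence_face below 0.002 m and x of board_far in the frame of stops above -0.002 m and contact force between shoe and jig below 18 N), for 0.2 s.
2. the lever is lifted clear of its serrations to swing back (value of joint lift above 0.0065 m and contact force between shoe and jig below 18 N), for 0.1 s.
3. the nut is tight (contact force between shoe and jig above 18 N), for 0.2 s.
At the end, for the whole second after the job is handed in: The board lies trapped: its near edge within 2 mm of the fence, its far edge within 2 mm of the line of the stops, square to 0.02 rad and at rest; the nut presses the shoe on the plate with more than 18 N (about 9 N of pull at the grip); the lever is home on its serrations (lifted less than 1.5 mm) (x of board_near in the frame of fence_face below 0.002 m and x of board_far in the frame of stops above -0.002 m and angle between the x axis of board and the x axis of jig, either way round below 0.02 rad and contact force between shoe and jig above 18 N and value of joint lift below 0.0015 m and linear speed of board below 0.01 m/s); the robot touches nothing.
It fails at once if the nut is overtightened: more than 90 N on the shoe (about 16 N of steady pull at the grip) (contact force between shoe and jig above 90 N).
It fails at once if the fence is rammed on the board with more than 60 N (contact force between fence and board above 60 N).
It fails at once if a bystander is shifted by more than 20 mm (distance of any of spare_dog, pencil, offcut, sander, glue_jar, scraper, hammer from where it was at the start of the episode above 0.02 m).
It also fails if it takes over 72 s, if anything falls off the work surface, if the arm or the gripper's body presses on something with over 40 N, if the wrist force passes 120 N, or if a joint passes its speed limit or range.

## Working session

There is one attempt and no reset: what is moved stays moved. The work goes in short steps, Python scripts to look and compute and a shell command to move; the robot and the scene stay as the last step left them, time stands still between calls to the robot, and variables do not carry over. Pictures are saved under pics/ and viewed, at most 10 in all, crops included, and the job is handed in when it is done.

```bash
mkdir -p pics
cat > h.py <<'E'
from cell import arm
import numpy as np, cv2
from scipy.spatial.transform import Rotation as R
def ray(cam,pt):
    c=arm.get_calibration(cam);K=np.array(c["intrinsics"]);P=np.array(c["pose"])
    d=np.linalg.inv(K)@[pt[1],pt[0],1]; d=np.array([d[0],-d[1],-d[2]])
    return P[:3,3],P[:3,:3]@d
def at(cam,pt,z):
    o,d=ray(cam,pt); return o+d*(z-o[2])/d[2]
def save(cam,n):
    cv2.imwrite(f"pics/{n}.png",cv2.cvtColor(arm.get_image(cam),cv2.COLOR_RGB2BGR))
H=dict(jig=0,push_left=.058,push_right=.058,fence_face=.028,board_near=.028,board_far=.028,stops=.028,stud=.082,grip=.082,spare_dog=.018,pencil=.018,offcut=.018,sander=0,glue_jar=0)
def find(cam,names):
    for n in names:
        r=arm.place_of(cam,n)
        for q in r[:1]: print(cam,n,round(q["conf"],2),np.round(q["point"]),np.round(at(cam,q["point"],H[n]),4))
        if not r: print(cam,n,"none")
def st():
    s=arm.observe(); print(s["clock"],np.round(s["position"],4),np.round(R.from_rotvec(s["ee_rot"]).as_matrix(),3).tolist(),np.round(s["force"],2),s["width"],s["gripper_force"])
E
python3 - <<'E'
from h import *
st()
for c in("scene","side","wrist"):
    save(c,c+"0"); find(c,H)
E
```

```text
0.0 [ 6.248e-01 -1.000e-04  4.039e-01] [[0.0, 1.0, -0.002], [1.0, -0.0, -0.0], [-0.0, -0.002, -1.0]] [-0.41  0.26 -0.19] 0.9955041282538163 0.0
scene jig 0.6 [216. 348.] [0.5878 0.0544 0.    ]
scene push_left 0.93 [204. 388.] [0.6121 0.1601 0.058 ]
scene push_right 0.65 [210. 312.] [ 0.592  -0.0562  0.058 ]
scene fence_face 0.78 [224. 348.] [0.6374 0.04   0.028 ]
scene board_near 0.86 [222. 352.] [0.6344 0.0504 0.028 ]
scene board_far 0.58 [254. 359.] [0.7417 0.0416 0.028 ]
scene stops 0.6 [250. 355.] [0.7283 0.0348 0.028 ]
scene stud 0.88 [190. 353.] [0.5626 0.0694 0.082 ]
scene grip 0.62 [172. 367.] [0.4999 0.13   0.082 ]
scene spare_dog 0.56 [180. 408.] [0.497  0.2705 0.018 ]
scene pencil 0.68 [200. 282.] [ 0.4992 -0.1275  0.018 ]
scene offcut none
scene sander 0.42 [217. 348.] [0.5898 0.0527 0.    ]
scene glue_jar 0.69 [202. 485.] [0.6199 0.4714 0.    ]
side jig 0.84 [232. 295.] [0.6027 0.0509 0.    ]
side push_left 0.57 [246. 273.] [0.6295 0.1581 0.058 ]
side push_right 0.77 [192. 306.] [ 0.5972 -0.06    0.058 ]
side fence_face 0.75 [226. 288.] [0.6204 0.0555 0.028 ]
side board_
[... 367 characters left out ...]
ffcut 0.54 [262. 224.] [0.7536 0.2132 0.018 ]
side sander 0.82 [138. 386.] [ 0.3989 -0.4747  0.    ]
side glue_jar 0.81 [370. 232.] [0.6266 0.467  0.    ]
wrist jig 0.91 [126. 296.] [0.6018 0.0523 0.    ]
wrist push_left none
wrist push_right none
wrist fence_face none
wrist board_near 0.87 [121. 336.] [0.6441 0.0578 0.028 ]
wrist board_far 0.7 [140. 430.] [0.7399 0.0398 0.028 ]
wrist stops 0.79 [145. 430.] [0.7409 0.0347 0.028 ]
wrist stud 0.88 [123. 230.] [0.5504 0.0579 0.082 ]
wrist grip 0.55 [ 22. 150.] [0.4917 0.1366 0.082 ]
wrist spare_dog 0.72 [125. 295.] [0.6025 0.0537 0.018 ]
wrist pencil none
wrist offcut 0.52 [ 22. 151.] [0.4648 0.1513 0.018 ]
wrist sander none
wrist glue_jar none
```

View pics/wrist0.png

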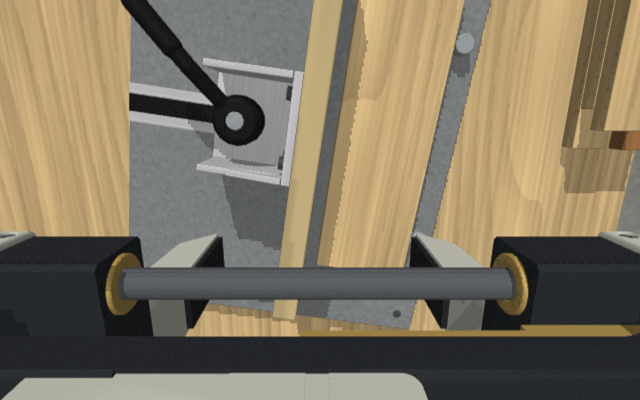

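View pics/scene0.png

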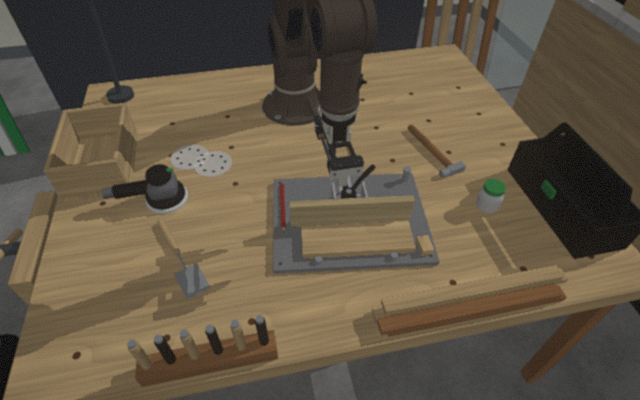

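The wrist view shows the fence top strip running from (row 0, col 316) to (row 318, col 274), the stud at (120,236) and the lever pointing up-left. The jig is yawed slightly clockwise. The scene view shows nothing on the plate near the right-hand push spot, where the pencil lies further out.

Run:
```python
from h import *
for z,a,b in((.104,(0,316),(250,283)),(.104,(0,352),(250,308)),(.092,(60,205),(72,300)),(.082,(120,236),(0,133))):
    p,q=at("wrist",a,z),at("wrist",b,z); d=p-q; print(z,p[:2],q[:2],np.arctan2(d[1],d[0]),)
import cv2
im=cv2.imread("pics/side0.png"); cv2.imwrite("pics/side0c.png",cv2.resize(im[130:330,170:400],None,fx=3,fy=3))
```

```text
0.104 [0.6240662 0.1463366] [ 0.59506506 -0.04913226] 1.4235038099910353
0.104 [0.65025683 0.14631947] [ 0.61689362 -0.04914406] 1.4017379153570437
0.092 [0.53628906 0.10722629] [0.61125196 0.09825792] 3.0225210593348892
0.082 [0.55572575 0.06077568] [0.48045883 0.15247578] -0.8835039281140455
```

View pics/side0c.png

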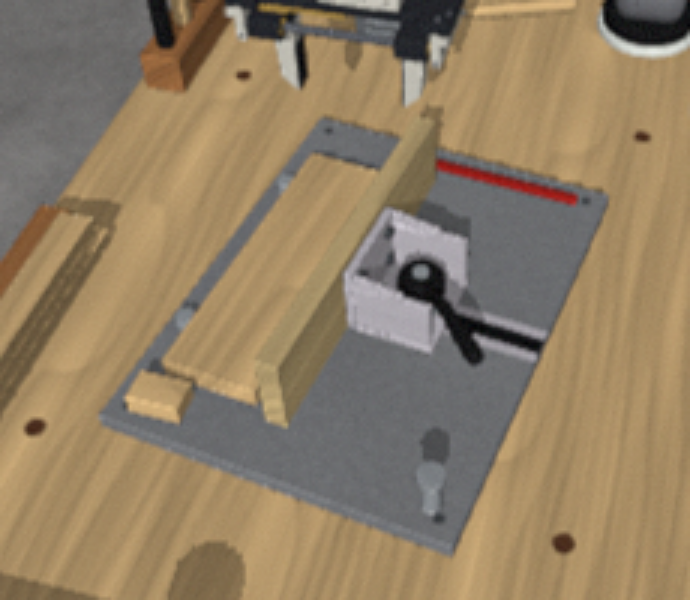

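The side view confirms the layout: lever to the left, a clear area behind the fence on the right, pencil well out. I'll shut the fingers and go to 45 mm behind push_right.

```bash
python3 -m inch '-0.025 -0.036 0 0.07 0; -0.0535 -0.076 0 0.135 0; -0.0535 -0.076 0.045 0.135 0; -0.0535 -0.076 0.09 0.135 0; -0.0535 -0.076 0.12 0.135 0' 20; python3 -m inch '0 0 0.025 0 0; 0 0 0.051 0 0; 0 0 0.051 0 0'
python3 - <<'E'
from h import *
st(); save("side","side1"); save("wrist","wrist1")
find("wrist",["push_right","stud","grip","board_near"]);find("side",["push_right","stud"])
E
```

```text
clock: 2.75
position: [0.548, -0.0538, 0.2828]
ee_rot: [-2.366, -2.065, 0.001]
force: [-0.1, 0.5, 0.1]
width: 0.613
gripper_force: 0.0
clock: 3.05
position: [0.5477, -0.0534, 0.231]
ee_rot: [-2.363, -2.064, 0.006]
force: [0.0, -0.3, -0.3]
width: 0.35
gripper_force: 0.0
3.05 [ 0.5477 -0.0534  0.231 ] [[0.135, 0.991, -0.005], [0.991, -0.135, 0.0], [-0.001, -0.005, -1.0]] [ 0.01 -0.34 -0.31] 0.35010191612794994 0.0
wrist push_right none
wrist stud none
wrist grip none
wrist board_near none
side push_right 0.78 [194. 308.] [ 0.5892 -0.0525  0.058 ]
side stud 0.98 [216. 306.] [0.5648 0.0556 0.082 ]
```

View pics/wrist1.png

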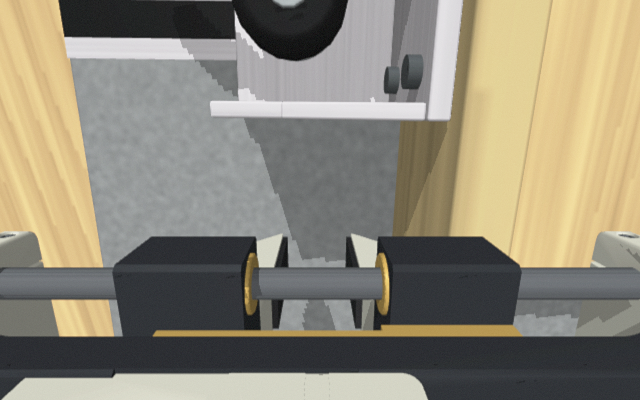

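The tool is square with the bracket (edge at row ~108) and the fingers are still closing. Advancing along tool y.

```bash
python3 -m inch '0 0 0 0 0; 0 0 0 0 0; 0 0.01 0 0 0; 0 0.02 0 0 0;0 0.02 0 0 0'; python3 -m inch '0 0.003 0 0 0; 0 0.005 0 0 0'; python3 -m inch '0 0.003 0 0 0; 0 0.005 0 0 0';python3 -m inch '0 0.003 0 0 0; 0 0.005 0 0 0'
```

```text
clock: 3.95
position: [0.5706, -0.0564, 0.2339]
ee_rot: [2.365, 2.065, 0.002]
force: [0.4, 0.6, 0.2]
width: 0.004
gripper_force: 0.0
clock: 4.15
position: [0.5731, -0.0568, 0.2334]
ee_rot: [-2.365, -2.065, 0.003]
force: [-8.7, 1.5, 6.9]
width: 0.004
gripper_force: 4.7
clock: 4.35
position: [0.5762, -0.0573, 0.2333]
ee_rot: [-2.362, -2.063, 0.008]
force: [-15.6, 1.8, 11.9]
width: 0.007
gripper_force: 7.9
clock: 4.55
position: [0.581, -0.0579, 0.2333]
ee_rot: [-2.362, -2.063, 0.008]
force: [-14.4, 2.3, 12.7]
width: 0.0
gripper_force: 7.9
```

```bash
python3 -m inch '0 0.003 0 0 0; 0 0.005 0 0 0'; python3 -m inch '0 0.002 0 0 0; 0 0.004 0 0 0';python3 - <<'E'
from h import *
find("side",["stud","fence_face","board_near","board_far","stops"]);find("scene",["stud","board_near","board_far","stops"])
E
```

```text
clock: 4.75
position: [0.586, -0.0587, 0.2333]
ee_rot: [-2.362, -2.063, 0.008]
force: [-14.8, 1.5, 12.1]
width: 0.004
gripper_force: 7.9
clock: 4.95
position: [0.5897, -0.0592, 0.2333]
ee_rot: [-2.362, -2.063, 0.009]
force: [-17.6, 2.0, 14.2]
width: 0.004
gripper_force: 9.3
side stud 0.98 [216. 306.] [0.5648 0.0556 0.082 ]
side fence_face 0.76 [224. 287.] [0.6251 0.0511 0.028 ]
side board_near 0.65 [226. 283.] [0.6364 0.0594 0.028 ]
side board_far 0.77 [215. 253.] [0.7335 0.0404 0.028 ]
side stops 0.84 [209. 253.] [0.7424 0.0176 0.028 ]
scene stud 0.88 [190. 353.] [0.5626 0.0694 0.082 ]
scene board_near 0.86 [222. 352.] [0.6344 0.0504 0.028 ]
scene board_far 0.58 [254. 359.] [0.7417 0.0416 0.028 ]
scene stops 0.6 [250. 355.] [0.7283 0.0348 0.028 ]
```

```bash
sed -i 's/^def find(cam,names):/&\n    arm.get_image(cam)/' h.py; python3 -m inch '0 0.002 0 0 0; 0 0.003 0 0 0';python3 -m inch '0 0.001 0 0 0; 0 0.002 0 0 0'
python3 - <<'E'
from h import *
find("side",["stud","fence_face","board_near","board_far","stops"]);find("scene",["stud","board_near","board_far","stops"])
E
```

```text
clock: 5.6
position: [0.5917, -0.0595, 0.2333]
ee_rot: [-2.361, -2.061, 0.012]
force: [-25.2, 2.6, 22.5]
width: 0.008
gripper_force: 13.4
clock: 5.8
position: [0.5922, -0.0595, 0.2333]
ee_rot: [-2.358, -2.06, 0.015]
force: [-33.6, 3.4, 30.4]
width: 0.002
gripper_force: 17.8
side stud 0.89 [218. 306.] [0.5641 0.0604 0.082 ]
side fence_face 0.74 [221. 284.] [0.6364 0.0422 0.028 ]
side board_near 0.62 [370. 358.] [0.3555 0.4125 0.028 ]
side board_far 0.6 [216. 250.] [0.7433 0.0469 0.028 ]
side stops 0.58 [210. 254.] [0.7376 0.022  0.028 ]
scene stud 0.79 [196. 348.] [0.5804 0.0521 0.082 ]
scene board_near 0.87 [226. 355.] [0.6499 0.0554 0.028 ]
scene board_far 0.91 [255. 358.] [0.7445 0.0377 0.028 ]
scene stops 0.77 [252. 358.] [0.7342 0.039  0.028 ]
```

Run:
```python
from h import *
a=arm.get_image("side")[130:290,200:380];b=arm.get_image("scene")[170:280,265:445]
cv2.imwrite("pics/c2.png",cv2.cvtColor(np.vstack([cv2.resize(a,(660,330*160//165)),cv2.resize(b,(660,275))]),cv2.COLOR_RGB2BGR))
```

```text
(no output)
```

View pics/c2.png

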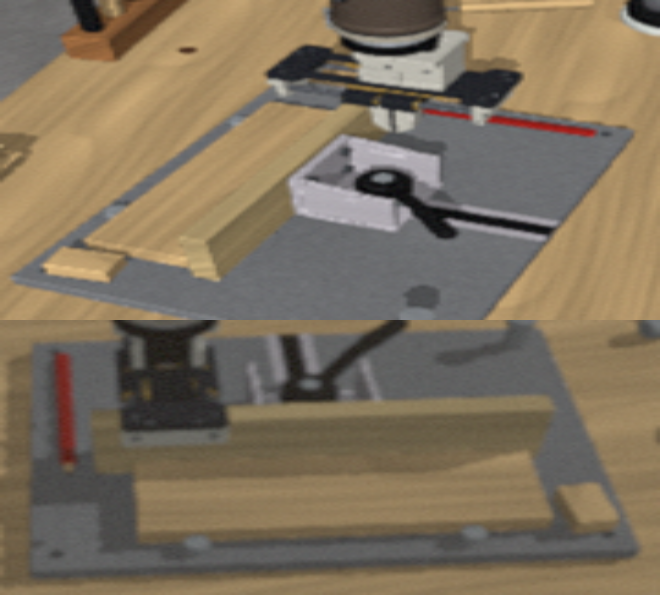

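The board looks square on both dogs with no gap to the fence (dogs at about (540,200) and (533,475) in the lower crop). One more small squeeze to confirm the stall, then back off and go above the grip.

```bash
python3 -m inch '0 0.001 0 0 0; 0 0.002 0 0 0;0 0.002 0 0 0'; python3 -m inch '0 -0.015 0 0 0; 0 -0.045 0 0 0; 0 -0.045 -0.05 0 0.04; 0 -0.045 -0.10 0 0.04;  0 -0.045 -0.14 0 0.04'; python3 -m inch '0 0 0 0 0.04; 0 -0.02 0 0 0.04';python3 - <<'E'
from h import *
st(); save("wrist","wrist3"); find("wrist",["stud","grip","fence_face","board_near","board_far","stops"]);find("side",["stud","grip","board_far"]); find("scene",["stud","grip"])
E
```

```text
clock: 6.75
position: [0.5928, -0.0597, 0.2333]
ee_rot: [-2.356, -2.058, 0.019]
force: [-38.0, 4.6, 35.5]
width: 0.005
gripper_force: 20.7
clock: 7.25
position: [0.5547, -0.0544, 0.3764]
ee_rot: [2.366, 2.066, 0.002]
force: [1.8, 0.3, -0.3]
width: 0.219
gripper_force: 0.0
clock: 7.45
position: [0.5366, -0.0517, 0.3751]
ee_rot: [2.364, 2.064, 0.005]
force: [-0.6, -0.2, -0.7]
width: 0.392
gripper_force: 0.0
7.45 [ 0.5366 -0.0517  0.3751] [[0.135, 0.991, 0.005], [0.991, -0.135, -0.0], [0.0, 0.005, -1.0]] [-0.58 -0.22 -0.68] 0.39171631402317886 0.0
wrist stud 0.6 [ 48. 347.] [0.5703 0.0572 0.082 ]
wrist grip 0.44 [ 61. 542.] [0.712  0.0289 0.082 ]
wrist fence_face none
wrist board_near none
wrist board_far 0.92 [ 52. 541.] [0.7451 0.0383 0.028 ]
wrist stops 0.96 [ 60. 541.] [0.7449 0.0321 0.028 ]
side stud 0.58 [214. 308.] [0.5628 0.0481 0.082 ]
side grip 0.89 [238. 318.] [0.5136 0.1241 0.082 ]
side board_far 0.74 [264. 225.] [0.7448 0.2249 0.028 ]
scene stud 0.89 [195. 347.] [0.5763 0.0476 0.082 ]
scene grip 0.54 [172. 365.] [0.4992 0.1247 0.082 ]
```

View pics/wrist3.png

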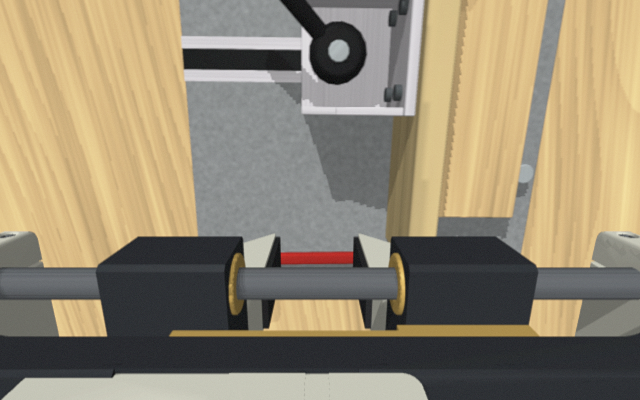

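The board's far edge touches the dog at (173,525) and the stud is at (50,338), which puts it at about (0.571, 0.055). I'll move so the wrist camera sees the lever.

```bash
python3 -m inch '0.045 -0.02 0 0 0.04; 0.09 -0.04 0 0 0.04; 0.09 -0.04 0 0 0.04'
python3 - <<'E'
from h import *
st(); save("wrist","wrist4"); find("wrist",["stud","grip"])
arm.get_image("wrist")
r=arm.silhouettes("wrist","lever")
if r:
    m=r[0]["region"]; ys,xs=np.nonzero(m); print(r[0]["conf"],m.sum())
    P=np.array([at("wrist",(y,x),.082)[:2] for y,x in list(zip(ys,xs))[::7]])
    d=np.linalg.norm(P-[.571,.055],axis=1); Q=P[(d>.04)]
    print(d.max()); c=Q.mean(0); u=np.linalg.svd(Q-c)[2][0]; u*=np.sign(u[1]); print(c,u,np.arctan2(u[1],-u[0])-.135)
    e=np.array([.571,.055])-c; print("stud offset from line",u[0]*e[1]-u[1]*e[0])
E
```

```text
clock: 8.5
position: [0.506, 0.0496, 0.3738]
ee_rot: [-2.355, -2.075, -0.002]
force: [-0.0, 0.0, -0.0]
width: 0.436
gripper_force: 0.0
8.5 [0.506  0.0496 0.3738] [[0.126, 0.992, -0.001], [0.992, -0.126, 0.003], [0.003, -0.001, -1.0]] [-0.02  0.01 -0.  ] 0.43631764770707404 0.0
wrist stud 0.71 [177. 392.] [0.5692 0.0519 0.082 ]
wrist grip 0.85 [ 86. 308.] [0.513  0.1284 0.082 ]
0.85 5083
0.12713011725235893
[0.51798616 0.12343036] [-0.60778317  0.79410303] 0.7825303413236793
stud offset from line -0.0005076345287092429
```

View pics/wrist4.png

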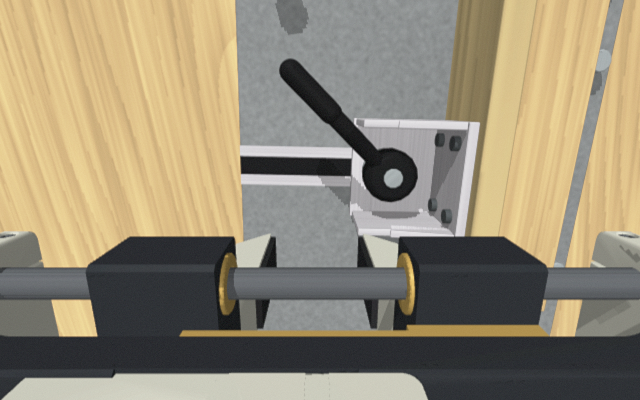

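The lever is clear at (86,308) with the stud at (177,392). Its angle is about 0.78 and the grip is at about (0.513, 0.130). Rolling, then descending over it.

```bash
python3 -m inch '0.04 -0.001 0 -0.14 0.05; 0.081 -0.003 0 -0.28 0.05; 0.081 -0.003 0.02 -0.42 0.05; 0.081 -0.003 0.02 -0.56 0.05; 0.081 -0.003 0.02 -0.7 0.05'; python3 -m inch '0 0 0 -0.08 0.05; 0 0 0.04 -0.08 0.05; 0 0 0.08 -0.08 0.05; 0 0 0.113 -0.08 0.05; 0 0 0.113 -0.08 0.05'
python3 - <<'E'
from h import *
st(); print(arm.observe()["joints"]); save("side","side5"); a=cv2.imread("pics/side5.png")[150:290,230:390]; cv2.imwrite("pics/side5c.png",cv2.resize(a,None,fx=4,fy=4))
E
```

```text
clock: 9.3
position: [0.5158, 0.1227, 0.353]
ee_rot: [-1.508, -2.755, 0.002]
force: [0.7, 0.1, -0.4]
width: 0.548
gripper_force: 0.0
clock: 9.8
position: [0.5143, 0.1219, 0.237]
ee_rot: [-1.403, -2.805, 0.009]
force: [-0.7, -1.5, 0.1]
width: 0.544
gripper_force: 0.0
9.8 [0.5143 0.1219 0.237 ] [[-0.6, 0.8, -0.007], [0.8, 0.6, -0.003], [0.002, -0.007, -1.0]] [-0.66 -1.53  0.07] 0.5444160963977044 0.0
[-0.21772523  0.49528389 -0.15622206  1.97282756  0.11656625  0.68940689
  0.19703535]
```

View pics/side5c.png

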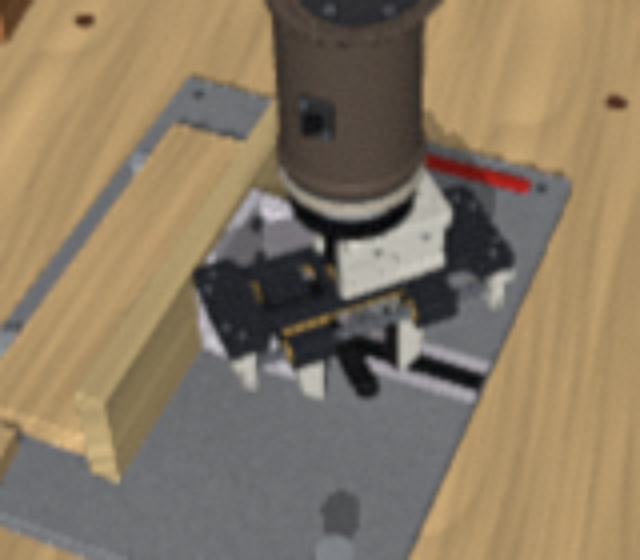

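The fingers straddle the bar (bar end at (375,370)) but sit about 8 mm too far in. Correcting, then gripping and lifting.

```bash
python3 -m inch '0.0075 0.0035 -0.002 0 0.05; 0.0075 0.0035 -0.002 0 0.05' 25; python3 -m inch '0 0 0 0 0.02; 0 0 0 0 0; 0 0 0 0 0; 0 0 0 0 0; 0 0 0 0 0';python3 -m inch '0 0 0 0 0; 0 0 0 0 0'; python3 -m inch '0 0 -0.004 0 0; 0 0 -0.008 0 0; 0 0 -0.01 0 0; 0 0 -0.01 0 0'
```

```text
clock: 10.05
position: [0.5146, 0.1332, 0.2449]
ee_rot: [1.401, 2.81, 0.005]
force: [0.2, 0.0, -0.2]
width: 0.543
gripper_force: 0.0
clock: 10.55
position: [0.5138, 0.1316, 0.2428]
ee_rot: [1.403, 2.811, -0.0]
force: [-0.6, -0.7, 0.9]
width: 0.178
gripper_force: 25.0
clock: 10.75
position: [0.5139, 0.1317, 0.2427]
ee_rot: [-1.403, -2.811, 0.0]
force: [-0.6, -1.1, -0.1]
width: 0.179
gripper_force: 25.0
clock: 11.15
position: [0.514, 0.1313, 0.2529]
ee_rot: [1.404, 2.81, -0.0]
force: [2.3, -2.8, -6.8]
width: 0.173
gripper_force: 25.0
```

Lifted about 10 mm at 6.8 N, and the geometry puts the stud at (0.571, 0.055). Swinging back on the arc by 3 teeth (1.571 rad), checking on the way.

```bash
python3 -m inch '-0.0009 -0.0133 0 -0.14 0; -0.0037 -0.0263 0 -0.28 0; -0.0082 -0.0387 0 -0.42 0; -0.0145 -0.0505 0 -0.56 0; -0.0223 -0.0612 0 -0.70 0'
python3 - <<'E'
from h import *
s=arm.observe(); print(s["joints"],s["dq"]); R0=R.from_rotvec(s["ee_rot"]).as_matrix(); print(R0[:,0], s["position"][:2]-.095*R0[:2,0])
E
```

```text
clock: 11.65
position: [0.4788, 0.077, 0.2531]
ee_rot: [0.344, 3.12, 0.002]
force: [6.5, -1.1, -5.8]
width: 0.175
gripper_force: 25.0
[ 0.00283864  0.4336192  -0.35202189  2.05580175  0.23066224  0.68634691
  0.85271275] [ 0.52380595 -0.02613534 -0.36682282  0.10776325  0.22582265 -0.01885257
  1.39066237]
[-0.97592846  0.21807983 -0.00219717] [0.57153674 0.05624418]
```

```bash
python3 -m inch '-0.0009 -0.0133 0 -0.14 0; -0.0037 -0.0263 0 -0.28 0; -0.0082 -0.0387 0 -0.42 0; -0.0145 -0.0505 0 -0.56 0; -0.0223 -0.0612 0 -0.70 0'; python3 -m inch '-0.0004 -0.008 0 -0.085 0; -0.0014 -0.0162 0 -0.171 0; -0.0014 -0.0162 0 -0.171 0;-0.0014 -0.0162 0 -0.171 0';  python3 - <<'E'
from h import *
s=arm.observe(); print(s["joints"]); R0=R.from_rotvec(s["ee_rot"]).as_matrix(); print(R0[:,0], s["position"][:2]-.095*R0[:2,0], "a",np.arctan2(R0[1,0],-R0[0,0])-.135)
E
```

```text
clock: 12.15
position: [0.4874, 0.0131, 0.2534]
ee_rot: [-0.747, 3.048, 0.002]
force: [6.4, 3.9, -7.1]
width: 0.173
gripper_force: 25.0
clock: 12.55
position: [0.496, 0.0, 0.2531]
ee_rot: [-0.996, 2.976, 0.003]
force: [4.2, 4.1, -6.9]
width: 0.177
gripper_force: 25.0
[ 0.32342142  0.48660452 -0.56824964  2.01726428  0.37963509  0.73822729
  1.74048584]
[-0.79834707 -0.60218514 -0.0038753 ] [0.57179684 0.05724536] a -0.781241005323045
```

At a = -0.78. Lower home, then open slightly.

```bash
python3 -m inch '0 0 0.004 0 0; 0 0 0.008 0 0; 0 0 0.01 0 0; 0 0 0.01 0 0'; python3 -m inch '0 0 0 0 0.024; 0 0 0 0 0.024; 0 0 0 0 0.024'
python3 - <<'E'
from h import *
find("side",["stud","grip"])
E
```

```text
clock: 12.95
position: [0.4958, 0.0001, 0.2431]
ee_rot: [-0.997, 2.976, 0.002]
force: [5.2, 3.3, -4.8]
width: 0.174
gripper_force: 25.0
clock: 13.25
position: [0.4948, -0.0014, 0.2429]
ee_rot: [0.996, -2.979, 0.0]
force: [0.2, -0.9, 0.0]
width: 0.259
gripper_force: 0.0
side stud 0.92 [214. 304.] [0.5724 0.0477 0.082 ]
side grip 0.7 [204. 338.] [ 0.4892 -0.0113  0.082 ]
```

```bash
cat > q.py <<'E'
from h import *
s=arm.observe(); R0=R.from_rotvec(s["ee_rot"]).as_matrix(); f=R0.T@np.array(s["force"])
print("t",s["clock"],"a_tool %.3f"%(np.arctan2(R0[1,0],-R0[0,0])-.135),"stud",np.round(s["position"][:2]-.095*R0[:2,0],4),"z %.4f"%s["position"][2],"f tool",np.round(f,1))
E
python3 -m inch '-0.0005 0.0095 0 0.1 0.024; -0.0019 0.0189 0 0.2 0.024; -0.0042 0.0281 0 0.3 0.024; -0.0042 0.0281 0 0.3 0.024' >/dev/null; python3 q.py;  python3 -m inch '-0.0005 0.0095 0 0.1 0.024; -0.0019 0.0189 0 0.2 0.024; -0.0042 0.0281 0 0.3 0.024; -0.0042 0.0281 0 0.3 0.024'>/dev/null; python3 q.py
```

```text
t 13.8 a_tool -0.476 stud [0.5709 0.0549] z 0.2429 f tool [ 0.  -7.4  0.4]
t 14.2 a_tool -0.176 stud [0.5704 0.0546] z 0.2426 f tool [-0.8 -7.5  1. ]
```

The lever is home and turning the nut at 7.5 N. Continuing.

```bash
python3 -m inch '-0.0005 0.0095 0 0.1 0.024; -0.0019 0.0189 0 0.2 0.024; -0.0042 0.0281 0 0.3 0.024; -0.0042 0.0281 0 0.3 0.024' >/dev/null; python3 q.py;  python3 -m inch '-0.0005 0.0095 0 0.1 0.024; -0.0019 0.0189 0 0.2 0.024; -0.0042 0.0281 0 0.3 0.024; -0.0042 0.0281 0 0.3 0.024'>/dev/null; python3 q.py
```

```text
t 14.6 a_tool 0.124 stud [0.5697 0.054 ] z 0.2421 f tool [-0.6 -9.4  0.1]
t 15.0 a_tool 0.424 stud [0.5686 0.0537] z 0.2415 f tool [  0.3 -12.1  -0.5]
```

Already 12 N. Hold and read, then check.

```bash
python3 -m inch '0 0 0 0 0.024; 0 0 0 0 0.024; 0 0 0 0 0.024'; python3 q.py
python3 - <<'E'
from h import *
find("side",["stud","grip","board_far"]); st()
E
```

```text
clock: 15.3
position: [0.4878, 0.1033, 0.2415]
ee_rot: [-0.862, -3.016, 0.01]
force: [-6.3, -8.7, 0.8]
width: 0.26
gripper_force: 5.4
t 15.3 a_tool 0.422 stud [0.5684 0.0532] z 0.2415 f tool [  0.8 -10.8  -0.8]
side stud 0.8 [218. 305.] [0.5664 0.0613 0.082 ]
side grip 0.65 [232. 332.] [0.4832 0.0963 0.082 ]
side board_far 0.62 [214. 250.] [0.7453 0.0369 0.028 ]
15.5 [0.4878 0.1033 0.2415] [[-0.849, 0.528, -0.007], [0.528, 0.849, -0.005], [0.003, -0.008, -1.0]] [ -6.17 -10.03   1.33] 0.26166242978149973 5.399018079042435
```

```bash
python3 -m inch '-0.0001 0.004 0 0.04 0.024; -0.0001 0.004 0 0.04 0.024;-0.0001 0.004 0 0.04 0.024;-0.0001 0.004 0 0.04 0.024'>/dev/null; python3 q.py; python3 -m inch '0 0 0 0 0.024; 0 0 0 0 0.024'>/dev/null; python3 q.py
```

```text
t 15.9 a_tool 0.462 stud [0.5683 0.053 ] z 0.2414 f tool [  1.7 -11.7  -1.8]
t 16.1 a_tool 0.462 stud [0.5683 0.053 ] z 0.2414 f tool [  0.8 -12.2  -1.1]
```

About 12 N. Relieve the finger, open, raise and check.

```bash
python3 -m inch '0 -0.004 0 0 0.024; 0 -0.008 0 0 0.03; 0 -0.008 0 0 0.05; 0 -0.008 0 0 0.05;  0 -0.008 0 0 0.05'; python3 q.py; python3 -m inch '0 0 -0.03 0 0.05; 0 0 -0.08 0 0.05; 0 0 -0.13 0 0.05; -0.04 -0.04 -0.13 0 0.05; -0.08 -0.08 -0.13 0 0.05'; python3 -m inch '-0.04 -0.04 0 0 0.05; -0.08 -0.05 0 0 0.05; -0.08 -0.05 0 0 0.05'
python3 - <<'E'
from h import *
st(); a=arm.get_image("side")[130:290,200:380];b=arm.get_image("scene")[150:280,265:445]
cv2.imwrite("pics/end.png",cv2.cvtColor(np.vstack([cv2.resize(a,(540,300)),cv2.resize(b,(540,290))]),cv2.COLOR_RGB2BGR))
find("side",["stud","grip","board_far","stops"]);find("wrist",["stud","grip","board_near","board_far","stops"])
E
```

```text
clock: 16.6
position: [0.4881, 0.1033, 0.243]
ee_rot: [0.92, 3.003, 0.002]
force: [-0.2, -0.6, -0.6]
width: 0.524
gripper_force: 0.0
t 16.6 a_tool 0.459 stud [0.5668 0.0501] z 0.2430 f tool [-0.1 -0.6  0.6]
clock: 17.1
position: [0.5075, 0.0052, 0.3752]
ee_rot: [0.912, 3.001, 0.004]
force: [0.5, 0.5, -0.9]
width: 0.541
gripper_force: 0.0
clock: 17.4
position: [0.5471, -0.0878, 0.3729]
ee_rot: [0.931, 2.997, -0.003]
force: [-0.6, 1.1, -0.4]
width: 0.545
gripper_force: 0.0
17.4 [ 0.5471 -0.0878  0.3729] [[-0.824, 0.567, 0.003], [0.567, 0.824, -0.003], [-0.004, -0.001, -1.0]] [-0.64  1.06 -0.41] 0.5451701173723668 0.0
side stud 0.94 [217. 305.] [0.5673 0.0589 0.082 ]
side grip 0.73 [231. 334.] [0.4797 0.0901 0.082 ]
side board_far 0.87 [214. 249.] [0.7471 0.0395 0.028 ]
side stops 0.9 [209. 256.] [0.7335 0.0159 0.028 ]
wrist stud 0.62 [130. 486.] [0.572  0.0577 0.082 ]
wrist grip none
wrist board_near none
wrist board_far none
wrist stops none
```

View pics/end.png

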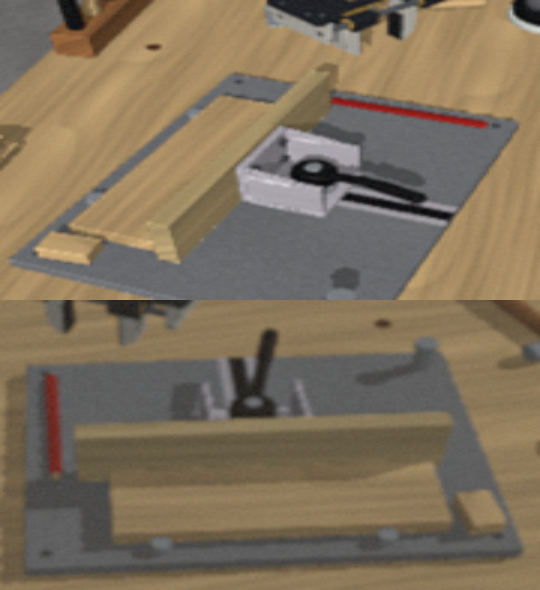

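Board on both dogs, lever free at a≈0.43, bystanders in place. One last look from the board side to check the fence/board gap.

```bash
python3 -m inch '-0.03 0.03 0 0.14 0.05; -0.06 0.06 0 0.28 0.05; -0.09 0.09 0 0.42 0.05; -0.121 0.129 0 0.56 0.05; -0.121 0.129 0 0.7 0.05'>/dev/null; python3 -m inch '0 0 0 0.14 0.05; 0 0 0 0.28 0.05; 0 0 0 0.4 0.05; 0 0 0 0.4 0.05'
python3 - <<'E'
from h import *
save("wrist","wrist9"); find("wrist",["stud","fence_face","board_near","board_far","stops"])
E
```

```text
clock: 18.95
position: [0.7174, -0.0424, 0.3725]
ee_rot: [-2.357, -2.078, 0.001]
force: [-1.4, -0.1, -0.2]
width: 0.542
gripper_force: 0.0
wrist stud 0.55 [ 92. 333.] [0.739 0.037 0.082]
wrist fence_face 0.71 [ 98. 230.] [0.6486 0.0452 0.028 ]
wrist board_near 0.94 [ 87. 226.] [0.6469 0.0551 0.028 ]
wrist board_far 0.76 [ 92. 336.] [0.7444 0.039  0.028 ]
wrist stops 0.93 [ 99. 333.] [0.7411 0.0332 0.028 ]
```

View pics/wrist9.png

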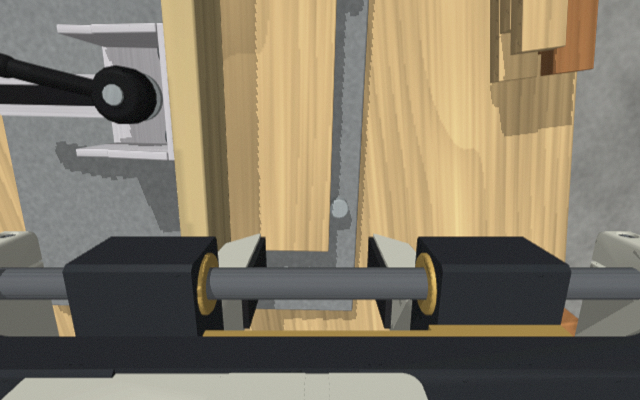

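The board meets the dog at (208,333), and no grey gap shows between the fence's front face and the board (columns 215–235). Handing in.

```bash
python3 -c "
from cell import arm
print(arm.sign_off())"
```

```text
the job is handed in; nothing more can be done
None
```

I handed the job in: the board is nipped square between the fence and both stop dogs, the nut is at about 12 N of pull, and the lever appears home on its serrations. The other things on the bench look undisturbed; no verdict came back from the hand-in.

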